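Check a freewheel both ways on the torque tester and sort it

TASK

Test the freewheel unit that sits in the blue turntable by its black knob: first turn it the way in which it spins loose, at least a sixth of a turn while the orange pointer stays at zero, then turn it the gripping way until the pointer stands in the green band of that side for about a second, never letting it reach the red. Then take the unit out by the knob and set it down gently, flat, in the green pass nest if it gripped clockwise (seen from above), or in the red reject nest if it gripped counter-clockwise. Leave the waiting unit and everything else on the bench where it is.

Things in the scene. Friction and masses are not known exactly. Their poses are not given: they have to be found in the camera images.
- unit_a: freewheel unit: square steel base plate 60 x 60 x 8 mm, plain aluminium drum 57 mm across up to 28 mm, brass neck up to 34 mm, black bar knob 50 x 16 mm, 26 mm tall (34 to 60 mm above the underside); about 0.36 kg. Origin: centre of the underside, z up. One unit lies in the test turntable, its twin on the waiting pedestal; either may be where, with x along the station's x
- unit_b: the twin of unit_a, same in looks and size. In each, the knob turns loosely one way (20-tooth ratchet, about 0.01 N m); the other way it locks to the drum after at most 0.33 rad of play and carries the base along. The two grip in opposite directions; which is which can only be found by turning. A unit may be lifted by its knob
- rotor_a (a joint): angle of unit_a's knob relative to its own drum (rad, counter-clockwise from above positive, endless; starts within 0.1 of 0). At 0 the bar's 50 mm length lies along the unit's x. Apart from the play it changes in the loose direction only
- rotor_b (a joint): angle of unit_b's knob relative to its own drum (rad, counter-clockwise from above positive, endless; starts within 0.1 of 0). At 0 the bar's 50 mm length lies along the unit's x. Apart from the play it changes in the loose direction only
- knob_a (a point): on unit_a: centre of the flat top of that knob, 60 mm above the unit's underside, on the turning axis
- knob_b (a point): on unit_b: centre of the flat top of that knob, 60 mm above the unit's underside, on the turning axis
- cradle (a joint): angle of the blue test turntable with its orange pointer (rad, counter-clockwise from above positive, 0 at rest, stops at +-1.2). A spring (0.35 N m/rad) brings it back to 0. Green bands of the scale: 0.44 to 0.77 rad on either side (0.6 is the middle); red: beyond 0.95 on either side, where the tester is overloaded
- cradle_seat (a point): centre of the turntable's pocket floor, on its axis, 30 mm above the bench. The pocket is square, 63 mm inside, rim 6 mm tall, and carries the unit under test so that it cannot turn in it
- pointer_tip (a point): tip of the orange pointer, 103 mm from the turntable's axis; at rest it points along the station's x
- waiting_seat (a point): centre of the floor of the like, fixed pocket on the aluminium waiting pedestal, 30 mm above the bench, 170 mm from the turntable
- station: the test station, fixed: dark base plate 190 x 335 mm, 12 mm thick, with the blue turntable at its own (0, 85) mm, the waiting pedestal at (0, -85) mm and the printed pointer scale on its far side. Origin at bench height, z up; its yaw varies, and both units lie with their x along the station's x
- pass_nest: the pass nest: fixed green-rimmed square tray 106 x 106 mm outside, 94 x 94 mm inside (a unit fits at any yaw), green square on its floor and green tag on its far side. Inner floor 6 mm, rim top 18 mm above the origin. Origin: centre of the underside, z up
- reject_nest: the reject nest: fixed red-rimmed square tray 106 x 106 mm outside, 94 x 94 mm inside (a unit fits at any yaw), red square on its floor and red tag on its far side. Inner floor 6 mm, rim top 18 mm above the origin. Origin: centre of the underside, z up
- screwdriver: a yellow screwdriver lying on the bench, a bystander; origin under its middle
- wrench: a steel wrench lying on the bench, a bystander; origin under its middle
- grease_can: a can 48 mm in diameter, 85 mm tall, a bystander; origin: centre of its underside
- bearing: a steel ring 42 mm in diameter, 12 mm tall, a bystander; origin: centre of its underside
- spacer: a white plastic block 45 x 30 x 30 mm, a bystander; origin: centre of its underside
- bushing: a stepped aluminium bushing 32 mm in diameter, 45 mm tall, a bystander; origin: centre of its underside
- screw_cup: a blue cup 70 mm in diameter, 45 mm tall, a bystander; origin: centre of its underside

How it is judged:
By the outcome, as a careful person would: the job done as asked, in the order asked, and still so for the second after the job is handed in, with the robot touching nothing.
It also fails if it takes over 58 s, if anything falls off the work surface, if the arm or the gripper's body presses on something with over 40 N, if the wrist force passes 120 N, or if a joint passes its speed limit or range.

ROBOT

A 6-joint arm with a two-finger parallel gripper is mounted at the origin on the work surface. World frame = base frame: x ahead of the robot, y to its left, z up, the work surface at z = 0. Lengths are in m, angles in rad, forces in N, time in s.
With the tool pointing down it reaches from about 0.225 to 0.875 m from the base axis. Payload 3.4 kg.
Tool frame: the origin (TCP) lies between the finger pads; the fingertips stand 19 mm ahead of it and the grasp point (between the pads) is the TCP; z points along the fingers, y is the line along which they close (so a half turn about z gives the same grasp; the last joint's range is limited). The gripper opens to 85 mm and grips with 20 to 120 N. Pads are 22 mm wide; open, the fingers measure 114 mm over their backs; the gripper's body (76 mm by 85 mm) begins 54 mm behind the grasp point. The pads swing forward as they close: fully open they stand 13 mm farther back than shut.
Start: joints at [1.192, 0.276, 1.505, -0, 1.361, -0.121], TCP at [0.147, 0.556, 0.25] pointing down, gripper open.
Joint ranges: [-2.89, 2.89], [-0.75, 2.08], [0.22, 2.7], [-1.18, 4.32], [0.11, 2.71], [-2.7, 2.7]. Speed limits (rad/s): [2.57, 2.57, 3.14, 3.14, 3.14, 3.14].

INTERFACE

Orientations are given as a rotation vector (axis times angle).
In Python, from plant import monitor, imaging, job_done gives the robot as it stands.
- The arm moves only by the tool move_arm, never from a script. Its argument "deltas" is a list that holds one entry, the list of rows, each a list of 7 numbers: the shift along the tool's x, y, z normalised to -1 to 1, where 1 is 25 mm, then the turn, a rotation vector about the tool's x, y, z normalised to -1 to 1, where 1 is 4 degrees, then the finger opening in mm, from 0 to 85.4. In form: [[[x, y, z, ax, ay, az, gripper], ...]]. A call has 1 to 12 rows; each row shifts and turns the commanded pose from where the row before left it, along the tool's axes as they then stand; what a row does not reach is not made up. A row lasts 1/10 s, in which the tool goes at most 50 mm and 8.59 degrees, less where a joint would pass 70% of its speed; a pose out of reach is approached as far as the arm can. A call with a number of a shift or a turn outside -1 to 1 is refused whole. A call with a gripper value outside its range is refused whole. The fingers move at their own pace and stop on an object; "force" is the grip in N (left out, the last holds). Time passes only in rows, so rows that do not move let the fingers close. It gives the time, the measured TCP pose, the force, the opening and the grip force at its end, in the units of the state.
- monitor.get_state(): the state, without advancing time (a new reading comes with each control period).
- imaging.capture(name): name is "scene" or "side" or "wrist"; returns the picture (480x640x3 uint8, blue, green, red); there is no depth.
- imaging.camera_model(name): a dict with "intrinsics" (3x3 intrinsics, pixels), "dist_coeffs" ([k1, k2, p1, p2, k3] as OpenCV has them; the pictures are not rectified), "world_from_camera" (4x4, takes a point from camera to world coordinates); the wrist camera has in their place "T_tool_cam" (4x4, takes a point from camera to tool coordinates, whose origin is the TCP and whose axes are the flange's). Camera axes: x right, y up, looking along -z (the intrinsics and any distortion apply to the point x, -y, -z); pixel columns grow to the right and rows downward; lengths in m; the calibration is good to about 2 mm. A picture is of the moment at which its call begins: read the wrist's pose just before it. camera_model takes no time and is no camera call.
- job_done(): hands the job in; it is judged then, once.
Trained networks look in the newest picture that a camera, given by its name, has taken for a name from the list of things; names that differ only in an ending like _2 or _b are one class to them, and where a whole thing is asked for, a point or a joint stands for the part that bears it (a point fixed in the world has none). Each returns a list of dicts, best first, with "score" (0 to 1); they miss things now and then, are a little off and sometimes report something else, mostly with a low value. They report only what shows in the picture. A call takes as long as a camera call.
- imaging.recognise(camera, label): "position" ([column, row] in pixels, amid what is visible of it).
The state is a dict: "t": time; "joints": joint angles; "dq": joint speeds; "tau": joint torques, N m; "tool_pos": TCP position; "orientation": TCP orientation; "wrist_force": force on the tool from outside, world axes, zero at the start; "moment": the same for the moment, N m; "opening": finger opening in m; "grasp_force": force on a finger pad.
Only numpy, scipy, OpenCV 4.12 (cv2) and the standard library are available. Lean on these libraries where they do the work, as an engineer would, in place of code of your own. Each camera call takes 0.05 s, during which the arm holds its last target. There are 200 camera calls.

## Working session

There is one attempt and no reset: what is moved stays moved. The work goes in short steps, Python scripts to look and compute and a tool call to move; the robot and the scene stay as the last step left them, time stands still between calls to the robot, and variables do not carry over. Pictures are saved under pics/ and viewed, at most 13 in all, crops included, and the job is handed in when it is done.

Besides the shell and the picture viewer there is one more tool, called after "Emit:" by a JSON object that holds its "api" and its "payload". move_arm: Moves the arm, as the interface text tells. Its arguments: {"type":"object","properties":{"deltas":{"type":"array"},"force":{"type":"number"}},"required":["deltas"]}

```bash
mkdir -p pics; ls; cat > h.py <<'E'
import numpy as np, cv2
from plant import monitor, imaging, job_done
from scipy.spatial.transform import Rotation as R
def model(n,st=None):
    m=imaging.camera_model(n); K=np.array(m["intrinsics"]); d=np.array(m["dist_coeffs"])
    if n=="wrist":
        T=np.eye(4);T[:3,:3]=R.from_rotvec(st["orientation"]).as_matrix();T[:3,3]=st["tool_pos"]
        T=T@np.array(m["T_tool_cam"])
    else: T=np.array(m["world_from_camera"])
    return K,d,T
def px2w(n,px,z,st=None):
    K,d,T=model(n,st)
    u=cv2.undistortPoints(np.array(px,float).reshape(-1,1,2),K,d)[:,0]
    r=np.c_[u[:,0],-u[:,1],-np.ones(len(u))]@T[:3,:3].T
    o=T[:3,3]; return o+r*((z-o[2])/r[:,2])[:,None]
def w2px(n,P,st=None):
    K,d,T=model(n,st); P=(np.array(P,float).reshape(-1,3)-T[:3,3])@T[:3,:3]
    P=P*[1,-1,-1]
    return cv2.projectPoints(P,np.zeros(3),np.zeros(3),K,d)[0][:,0]
E
python3 - <<'E'
from h import *
for n in("scene","side","wrist"):
    im=imaging.capture(n); cv2.imwrite(f"pics/{n}0.png",im)
st=monitor.get_state();print(st)
for n in("scene","side","wrist"):
    print(n,model(n,st)[2].round(3).tolist())
hs=dict(unit_a=.045,knob_a=.08,pointer_tip=.03,station=.012,pass_nest=.01,reject_nest=.01,cradle=.03)
for l,z in hs.items():
  for n in("scene","wrist"):
    for r in imaging.recognise(n,l)[:3]:
        print(l,n,round(r["score"],2),np.round(r["position"]),px2w(n,r["position"],z,st)[0].round(3))
E
```

```text
pics
{'t': 0.15, 'joints': array([ 1.19201629e+00,  2.76430985e-01,  1.50582563e+00,  1.54434938e-05,
        1.36070747e+00, -1.20996725e-01]), 'dq': array([ 0.00079025, -0.00234832, -0.00438983,  0.00106674,  0.00063334,
       -0.00018103]), 'tau': array([ 1.90939700e-04, -4.17140222e+01, -2.46033812e+01, -2.81916773e-04,
        7.59436225e-03, -1.09664427e-05]), 'tool_pos': array([0.14645196, 0.55566041, 0.24965576]), 'orientation': array([-4.03764313e-01, -3.11518085e+00,  2.08122062e-03]), 'wrist_force': array([ 0.35203262, -0.08043833, -0.38036557]), 'moment': array([-0.00777717, -0.03639233, -0.02927901]), 'grasp_force': 0.0, 'opening': 0.08550378427738495}
scene [[-0.694, -0.371, 0.618, 1.395], [0.72, -0.378, 0.582, 0.777], [0.018, 0.848, 0.529, 0.805], [0.0, 0.0, 0.0, 1.0]]
side [[0.752, 0.48, -0.452, -0.039], [-0.659, 0.564, -0.497, -0.661], [0.017, 0.672, 0.74, 1.09], [0.0, 0.0, 0.0, 1.0]]
wrist [[0.255, -0.92, -0.299, 0.069], [0.967, 0.242, 0.079, 0.576], [-0.0, -0.309, 0.951, 0.375], [0.0, 0.0, 0.0, 1.0]]
unit_a scene 0.86 [447. 286.] [0.487 0.255 0.045]
unit_a scene 0.73 [402. 247.] [0.437 0.091 0.045]
knob_a scene 0.84 [447. 277.] [0.505 0.263 0.08 ]
knob_a scene 0.57 [405. 237.] [0.443 0.1   0.08 ]
pointer_tip scene 0.69 [437. 299.] [0.525 0.257 0.03 ]
pointer_tip scene 0.26 [416. 298.] [0.554 0.225 0.03 ]
station scene 0.79 [416. 299.] [0.537 0.212 0.012]
station scene 0.54 [303. 310.] [0.735 0.065 0.012]
station scene 0.34 [400. 247.] [0.399 0.058 0.012]
station wrist 0.73 [ 97. 479.] [0.405 0.215 0.012]
pass_nest scene 0.66 [304. 219.] [ 0.471 -0.212  0.01 ]
reject_nest scene 0.56 [236. 229.] [ 0.632 -0.298  0.01 ]
cradle scene 0.91 [437. 301.] [0.529 0.261 0.03 ]
cradle scene 0.47 [446. 272.] [0.426 0.214 0.03 ]
```

View pics/scene0.png

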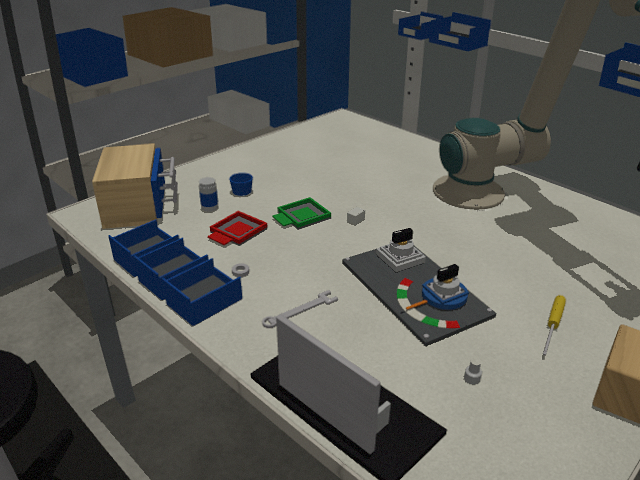

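View pics/side0.png

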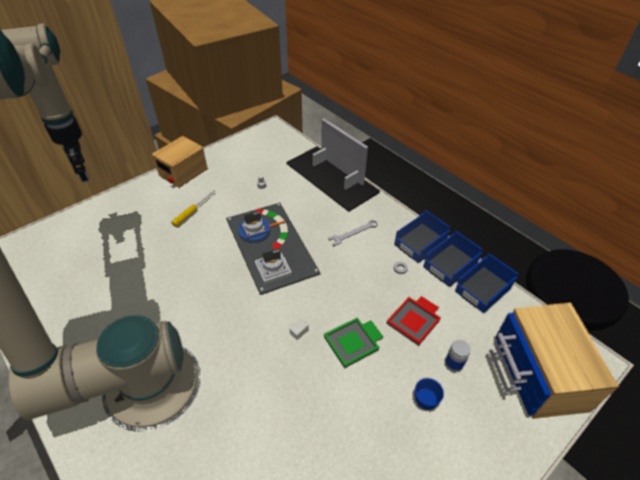

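The scene picture shows the turntable unit at about (447,285), its pointer toward (408,307), the pedestal unit at (402,250), the green nest at (304,214) and the red one at (238,228). The side picture agrees. Next I'll move above the turntable.

Emit:
{"api": "move_arm", "payload": {"deltas": [[[-0.99,-0.45,0,0,0,0,85],[-0.99,-0.45,0,0,0,0,85],[-0.99,-0.45,0,0,0,0,85],[-0.99,-0.45,0,0,0,0,85],[-0.99,-0.45,0,0,0,0,85],[-0.99,-0.45,0,0,0,0,85],[-0.99,-0.45,0,0,0,0,85],[-0.99,-0.45,0,0,0,0,85],[-0.99,-0.45,0,0,0,0,85],[-0.99,-0.45,0,0,0,0,85],[-0.99,-0.45,0,0,0,0,85],[-0.99,-0.45,0,0,0,0,85]]]}}

```text
t: 2.05
tool_pos: [0.4002, 0.349, 0.2504]
orientation: [0.404, 3.115, 0.001]
wrist_force: [0.1, 0.1, 0.5]
opening: 0.0848
grasp_force: 0.0
```

Emit:
{"api": "move_arm", "payload": {"deltas": [[[-0.99,-0.45,0,0,0,0,85],[-0.99,-0.45,0,0,0,0,85],[-0.99,-0.45,0,0,0,0,85],[-0.99,-0.45,0,0,0,0,85],[-0.99,-0.45,0,0,0,0,85],[0,0,0,0,0,0.75,85],[0,0,0,0,0,0.75,85],[0,0,0,0,0,0,85],[0,0,0,0,0,0,85]]]}}

```text
t: 2.95
tool_pos: [0.5047, 0.2638, 0.2503]
orientation: [0.565, 3.09, 0.0]
wrist_force: [0.3, -0.5, -0.4]
opening: 0.0851
grasp_force: 0.0
```

```bash
python3 - <<'E'
from h import *
st=monitor.get_state(); im=imaging.capture("wrist"); cv2.imwrite("pics/w1.png",im)
print(st["t"],st["tool_pos"],st["orientation"],st["joints"])
for l,z in dict(knob_a=.09,unit_a=.06,pointer_tip=.035).items():
    for r in imaging.recognise("wrist",l)[:3]: print(l,round(r["score"],2),np.round(r["position"]),px2w("wrist",r["position"],z,st)[0].round(4))
E
```

```text
2.95 [0.50466344 0.26384003 0.25034102] [5.64608431e-01 3.09038372e+00 1.94648131e-04] [ 3.59505169e-01  2.67505915e-01  1.51681675e+00  7.94187861e-05
  1.35715847e+00 -8.49896985e-01]
knob_a 0.85 [298. 192.] [0.481 0.253 0.09 ]
knob_a 0.71 [ 73. 206.] [0.4333 0.0973 0.09  ]
unit_a 0.67 [ 97. 205.] [0.44   0.0945 0.06  ]
unit_a 0.57 [299. 184.] [0.4809 0.2519 0.06  ]
pointer_tip 0.83 [301. 147.] [0.4568 0.2615 0.035 ]
pointer_tip 0.65 [ 76. 209.] [0.4372 0.0608 0.035 ]
```

View pics/w1.png

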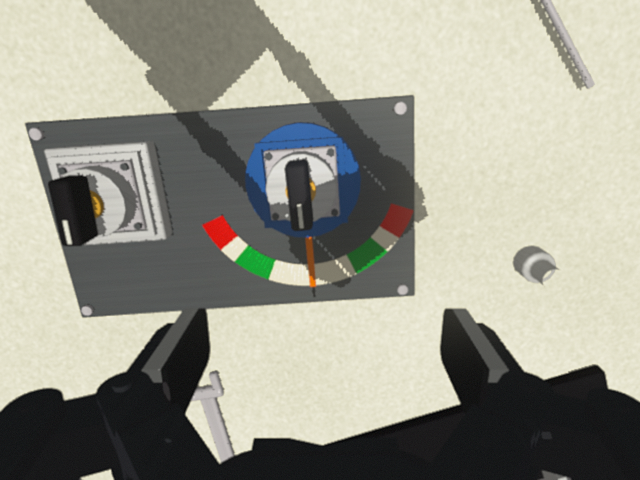

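Wrist view: the unit under test is at (300,190), the pointer tip at about (314,293), and the waiting unit is at the left. I need a finer crop to fit the pose.

```bash
python3 - <<'E'
from h import *
im=cv2.imread("pics/w1.png")[110:310,200:430]
cv2.imwrite("pics/w1c.png",cv2.resize(im,None,fx=3,fy=3,interpolation=cv2.INTER_CUBIC))
m=imaging.camera_model
st=monitor.get_state()
s=px2w("wrist",[(35,134),(400,108),(403,290),(86,310)],.012,st);print(s.round(4))
c=px2w("wrist",[(263,152),(337,147),(340,222)],.038,st);print(c.round(4),(c[0]+c[2])/2)
print(px2w("wrist",[(314,293)],.035,st))
E
```

```text
[[ 0.3675  0.0483  0.012 ]
 [ 0.4579  0.3513  0.012 ]
 [ 0.6237  0.3026  0.012 ]
 [ 0.5318 -0.0008  0.012 ]]
[[0.4489 0.2312 0.038 ]
 [0.4667 0.2897 0.038 ]
 [0.5279 0.27   0.038 ]] [0.48843266 0.25056484 0.038     ]
[[0.58506386 0.22342592 0.035     ]]
```

View pics/w1c.png

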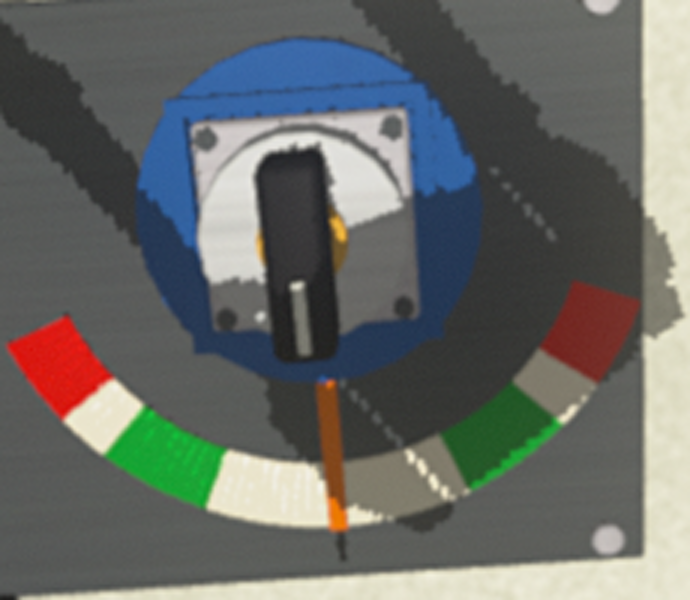

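```bash
python3 - <<'E'
from h import *
st=monitor.get_state()
k=np.array([(255,160),(322,148),(338,355),(275,362)])/3+[200,110]
w=px2w("wrist",k,.09,st);print(w.round(4),w.mean(0))
d=(w[2]+w[3]-w[0]-w[1])/2;print(np.linalg.norm(d),np.degrees(np.arctan2(d[1],d[0])))
Rm=R.from_rotvec(st["orientation"]).as_matrix();print(Rm.round(3))
print("toolshift",Rm.T@(w.mean(0)-st["tool_pos"]))
E
```

```text
[[0.4586 0.2519 0.09  ]
 [0.4616 0.2677 0.09  ]
 [0.5102 0.2528 0.09  ]
 [0.5064 0.2375 0.09  ]] [0.48419593 0.25248414 0.09      ]
0.050359742703673036 -16.910436042906802
[[-0.935  0.354  0.   ]
 [ 0.354  0.935  0.   ]
 [-0.     0.    -1.   ]]
toolshift [ 0.0149881  -0.01802747  0.16040283]
```

Emit:
{"api": "move_arm", "payload": {"deltas": [[[0.58,-0.72,0,0,0,0,60],[0,0,1,0,0,-1,60],[0,0,1,0,0,0,60],[0,0,1,0,0,0,60],[0,0,0.8,0,0,0,60],[0,0,0,0,0,0,60],[0,0,0,0,0,0,60]]]}}

```text
t: 3.85
tool_pos: [0.4849, 0.2523, 0.1556]
orientation: [0.458, 3.108, 0.0]
wrist_force: [0.3, 0.3, 0.2]
opening: 0.0599
grasp_force: 0.0
```

```bash
python3 - <<'E'
from h import *
st=monitor.get_state(); im=imaging.capture("wrist"); cv2.imwrite("pics/w2.png",im)
print(st["t"],st["tool_pos"],st["orientation"])
print(w2px("wrist",[st["tool_pos"]-[0,0,st["tool_pos"][2]-.09]],st))
cv2.imwrite("pics/w2c.png",im[60:460,60:580])
E
```

```text
3.85 [0.4849304  0.25232197 0.15561088] [4.57615477e-01 3.10801529e+00 1.98904622e-04]
[[324.06722158 266.49965219]]
```

View pics/w2.png

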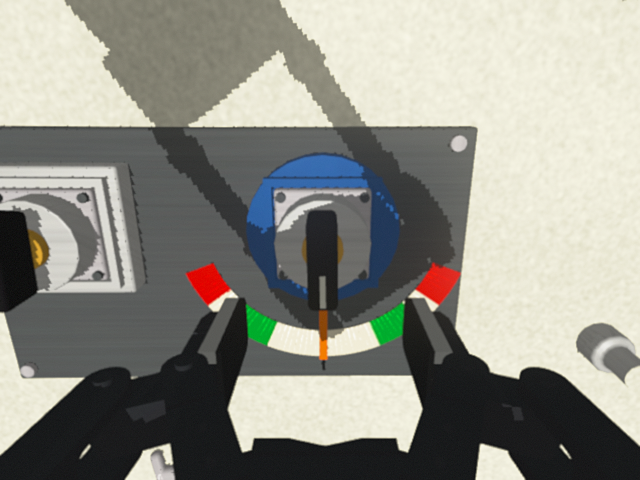

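```bash
python3 - <<'E'
from h import *
st=monitor.get_state(); im=cv2.imread("pics/w2.png")
print([int(v) for v in im[200:222,318].sum(1)],[int(v) for v in im[300:318,312].sum(1)],[int(v) for v in im[300:318,334].sum(1)])
print([int(v) for v in im[230,298:346].sum(1)]);print([int(v) for v in im[285,298:346].sum(1)])
Rm=R.from_rotvec(st["orientation"]).as_matrix()
for z in(.09,.064):
  c=st["tool_pos"]*[1,1,0]+[0,0,z]
  print(z,w2px("wrist",[c+Rm@[a,b,0] for a in(.025,-.025) for b in(-.008,.008)],st).round(1).tolist())
c=st["tool_pos"]*[1,1,0]+[0,0,.038]
print(w2px("wrist",[c+Rm@[a,b,0] for a in(.03,-.03) for b in(-.03,.03)],st).round(1).tolist())
t=st["tool_pos"]*[1,1,0]+[0,0,.035]
print(w2px("wrist",[t+Rm@[-.103,0,0]],st))
E
```

```text
[458, 618, 679, 680, 681, 661, 504, 355, 326, 285, 196, 127, 115, 113, 122, 119, 113, 116, 111, 119, 119, 108] [86, 90, 88, 92, 87, 85, 88, 90, 82, 91, 132, 155, 159, 162, 162, 159, 156, 162] [90, 89, 82, 98, 87, 88, 89, 85, 89, 112, 164, 240, 281, 278, 259, 205, 163, 164]
[322, 326, 326, 322, 325, 329, 318, 241, 149, 108, 105, 110, 113, 112, 116, 115, 113, 114, 115, 110, 111, 111, 112, 111, 105, 109, 115, 112, 108, 105, 108, 110, 113, 114, 112, 108, 113, 102, 119, 204, 291, 324, 318, 320, 323, 322, 320, 323]
[305, 269, 255, 284, 306, 320, 326, 333, 324, 220, 120, 85, 86, 95, 83, 96, 84, 98, 91, 86, 104, 226, 334, 371, 374, 378, 361, 247, 124, 89, 90, 94, 91, 93, 97, 84, 82, 88, 78, 178, 294, 329, 328, 326, 315, 288, 260, 218]
0.09 [[307.7, 218.9], [340.1, 218.9], [308.9, 309.4], [339.0, 309.4]]
0.064 [[309.5, 205.8], [338.3, 205.8], [310.4, 287.8], [337.4, 287.8]]
[[274.8, 187.4], [372.9, 187.3], [278.3, 277.3], [369.5, 277.3]]
[[323.95121058 368.74010454]]
```

Emit:
{"api": "move_arm", "payload": {"deltas": [[[0,-0.04,0.95,0,0,0,50],[0,0,0.95,0,0,0,40],[0,0,0.6,0,0,0,40],[0,0,0.36,0,0,0,40],[0,0,0,0,0,0,5],[0,0,0,0,0,0,5],[0,0,0,0,0,0,5],[0,0,0,0,0,0,5],[0,0,0,0,0,0,5]]], "force": 50}}

```text
t: 4.8
tool_pos: [0.4851, 0.2513, 0.0848]
orientation: [0.458, 3.106, 0.001]
wrist_force: [0.3, -0.5, 2.6]
opening: 0.015
grasp_force: 52.2
```

```bash
cat >> h.py <<'E'
C=np.array([.4852,.2515])
def pointer(n="scene"):
    "orange pixels -> angle (deg) of pointer relative to rest (-16.8)"
    st=monitor.get_state(); im=imaging.capture(n); hsv=cv2.cvtColor(im,cv2.COLOR_BGR2HSV)
    m=cv2.inRange(hsv,(7,150,90),(17,255,255))
    v,u=np.nonzero(m); w=px2w(n,np.c_[u,v],.035,st)[:,:2]-C
    r=np.hypot(*w.T); k=(r>.05)&(r<.11); a=np.degrees(np.arctan2(w[k,1],w[k,0]))
    return k.sum(), (np.median(a)+16.8).round(1) if k.any() else None
def rep():
    st=monitor.get_state(); print(st["t"],st["tool_pos"].round(4),st["orientation"].round(3),"q6",st["joints"][5].round(3),"M",st["moment"].round(3),"F",st["wrist_force"].round(1),st["opening"],st["grasp_force"])
E
python3 -c "
from h import *
rep();print([ (n,pointer(n)) for n in ('scene','wrist','side')])"
```

```text
4.8 [0.4851 0.2513 0.0848] [4.580e-01 3.106e+00 1.000e-03] q6 -0.927 M [-0.095 -0.003  0.007] F [ 0.3 -0.5  2.6] 0.015010640773518819 52.15113937854767
[('scene', (np.int64(40), np.float64(10.3))), ('wrist', (np.int64(264), np.float64(0.3))), ('side', (np.int64(12), np.float64(-12.3)))]
```

Emit:
{"api": "move_arm", "payload": {"deltas": [[[0,0,0,0,0,1,5],[0,0,0,0,0,1,5],[0,0,0,0,0,1,5],[0,0,0,0,0,0,5]]]}}

```text
t: 5.35
tool_pos: [0.4853, 0.2515, 0.0847]
orientation: [0.781, 3.041, 0.002]
wrist_force: [-0.0, -0.5, 4.7]
opening: 0.0151
grasp_force: 52.7
```

```bash
python3 -c "
from h import *
rep();print(pointer('wrist'))"
```

```text
5.35 [0.4853 0.2515 0.0847] [7.810e-01 3.041e+00 2.000e-03] q6 -0.717 M [-0.057 -0.005  0.067] F [-0.  -0.5  4.7] 0.015056718058637442 52.66682803630829
(np.int64(269), np.float64(-9.0))
```

Clockwise grips: the pointer went to −9° and I'm reading a counter-torque. Loose should therefore be counter-clockwise.

Emit:
{"api": "move_arm", "payload": {"deltas": [[[0,0,0,0,0,-1,5],[0,0,0,0,0,-1,5],[0,0,0,0,0,-1,5],[0,0,0,0,0,-1,5],[0,0,0,0,0,-1,5],[0,0,0,0,0,-1,5],[0,0,0,0,0,0,5]]]}}

```text
t: 6.1
tool_pos: [0.4851, 0.2512, 0.0848]
orientation: [0.129, 3.137, 0.001]
wrist_force: [-0.5, -1.6, 5.1]
opening: 0.0148
grasp_force: 52.8
```

```bash
python3 -c "
from h import *
rep();print(pointer('wrist'))"
```

```text
6.1 [0.4851 0.2512 0.0848] [1.290e-01 3.137e+00 1.000e-03] q6 -1.138 M [-0.257  0.058  0.021] F [-0.5 -1.6  5.1] 0.01481268000490968 52.78015673160553
(np.int64(300), np.float64(4.4))
```

Emit:
{"api": "move_arm", "payload": {"deltas": [[[0,0,0,0,0,-1,5],[0,0,0,0,0,-1,5],[0,0,0,0,0,-1,5],[0,0,0,0,0,-1,5],[0,0,0,0,0,-1,5],[0,0,0,0,0,0,5]]]}}

```text
t: 6.75
tool_pos: [0.4851, 0.2509, 0.0848]
orientation: [-0.418, 3.112, -0.001]
wrist_force: [-0.4, -1.9, 6.0]
opening: 0.0151
grasp_force: 52.8
```

```bash
python3 -c "
from h import *
rep();print(pointer('wrist'));print(pointer('scene'))
cv2.imwrite('pics/w3.png',imaging.capture('wrist'))"
```

```text
6.75 [0.4851 0.2509 0.0848] [-4.180e-01  3.112e+00 -1.000e-03] q6 -1.487 M [-0.353  0.02  -0.006] F [-0.4 -1.9  6. ] 0.015102971566764382 52.801682353019714Traceback (most recent call last):
  File "<string>", line 3, in <module>
    rep();print(pointer('wrist'));print(pointer('scene'))
                ~~~~~~~^^^^^^^^^
  File "h.py", line 25, in pointer
    v,u=np.nonzero(m); w=px2w(n,np.c_[u,v],.035,st)[:,:2]-C
                         ~~~~^^^^^^^^^^^^^^^^^^^^^^
  File "h.py", line 13, in px2w
    u=cv2.undistortPoints(np.array(px,float).reshape(-1,1,2),K,d)[:,0]
      ~~~~~~~~~~~~~~~~~~~^^^^^^^^^^^^^^^^^^^^^^^^^^^^^^^^^^^^^^^^
cv2.error: OpenCV(4.12.0) /io/opencv/modules/calib3d/src/undistort.dispatch.cpp:347: error: (-215:Assertion failed) CV_IS_MAT(_src) && CV_IS_MAT(_dst) && (_src->rows == 1 || _src->cols == 1) && (_dst->rows == 1 || _dst->cols == 1) && _src->cols + _src->rows - 1 == _dst->rows + _dst->cols - 1 && (CV_MAT_TYPE(_src->type) == CV_32FC2 || CV_MAT_TYPE(_src->type) == CV_64FC2) && (CV_MAT_TYPE(_dst->type) == CV_32FC2 || CV_MAT_TYPE(_dst->type) == CV_64FC2) in function 'cvUndistortPointsInternal'
```

```bash
python3 -c "
from h import *
print(pointer('scene'))
im=imaging.capture('scene'); w=imaging.capture('wrist')
for a in (10,0,-10,-34):
    t=np.radians(a-16.8);print(a,w2px('scene',[[C[0]+.103*np.cos(t),C[1]+.103*np.sin(t),.035]]).round(0))
a=cv2.resize(im[250:350,380:500],None,fx=4,fy=4,interpolation=cv2.INTER_CUBIC)
b=cv2.resize(w,(400,300)); o=np.zeros((400,880,3),np.uint8);o[:,:480]=a;o[:300,480:]=b
cv2.imwrite('pics/w3.png',o[:,:])
cv2.imwrite('pics/w3.png',cv2.resize(o,(800,364)))"
```

```text
(np.int64(40), np.float64(10.7))
10 [[412. 307.]]
0 [[407. 302.]]
-10 [[402. 297.]]
-34 [[398. 285.]]
```

View pics/w3.png

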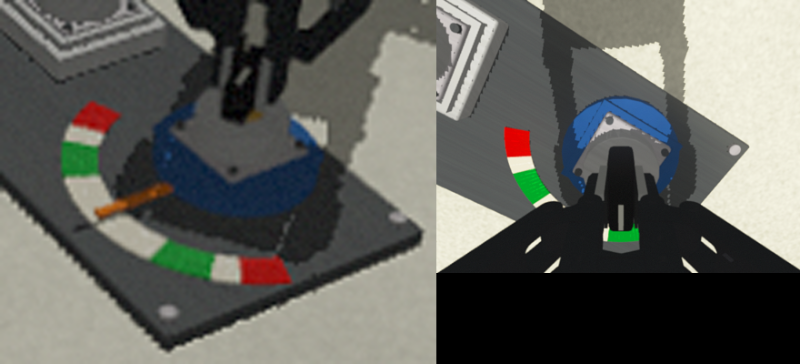

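The pointer sits mid-scale at zero, with the scene reading unchanged (10.7 now, 10.3 at rest). I'll continue the loose turn.

Emit:
{"api": "move_arm", "payload": {"deltas": [[[0,0,0,0,0,-1,5],[0,0,0,0,0,-1,5],[0,0,0,0,0,-1,5],[0,0,0,0,0,-1,5],[0,0,0,0,0,-1,5],[0,0,0,0,0,-1,5],[0,0,0,0,0,-1,5],[0,0,0,0,0,-1,5],[0,0,0,0,0,-1,5],[0,0,0,0,0,-1,5],[0,0,0,0,0,-1,5],[0,0,0,0,0,0,5]]]}}

```text
t: 8.15
tool_pos: [0.4855, 0.2505, 0.0848]
orientation: [-1.554, 2.728, -0.003]
wrist_force: [0.6, -3.1, 5.2]
opening: 0.015
grasp_force: 52.7
```

```bash
python3 -c "
from h import *
rep();print(pointer('scene'))"
```

```text
8.15 [0.4855 0.2505 0.0848] [-1.554  2.728 -0.003] q6 -2.255 M [-0.526 -0.097 -0.05 ] F [ 0.6 -3.1  5.2] 0.015042826765448259 52.704636454582214
(np.int64(40), np.float64(13.5))
```

Emit:
{"api": "move_arm", "payload": {"deltas": [[[0,0,0,0,0,1,5],[0,0,0,0,0,1,5],[0,0,0,0,0,1,5],[0,0,0,0,0,1,5],[0,0,0,0,0,1,5],[0,0,0,0,0,1,5],[0,0,0,0,0,1,5],[0,0,0,0,0,0,5]]]}}

```text
t: 9.0
tool_pos: [0.4851, 0.251, 0.0848]
orientation: [-0.844, 3.024, -0.001]
wrist_force: [0.8, -1.5, 6.1]
opening: 0.0148
grasp_force: 52.8
```

```bash
python3 -c "
from h import *
rep();print(pointer('scene'),pointer('side'))"
```

```text
9.0 [0.4851 0.251  0.0848] [-8.440e-01  3.024e+00 -1.000e-03] q6 -1.764 M [-0.225  0.055  0.088] F [ 0.8 -1.5  6.1] 0.014773347599878079 52.751230001449585
(np.int64(48), np.float64(-5.3)) (np.int64(24), np.float64(-30.5))
```

Emit:
{"api": "move_arm", "payload": {"deltas": [[[0,0,0,0,0,1,5],[0,0,0,0,0,1,5],[0,0,0,0,0,1,5],[0,0,0,0,0,1,5],[0,0,0,0,0,0.5,5],[0,0,0,0,0,0,5]]]}}

```text
t: 9.7
tool_pos: [0.4851, 0.2513, 0.0847]
orientation: [-0.362, 3.119, 0.0]
wrist_force: [-0.7, -0.6, 6.3]
opening: 0.0146
grasp_force: 52.7
```

```bash
python3 -c "
from h import *
rep();print(pointer('scene'),pointer('side'))
im=imaging.capture('scene')
cv2.imwrite('pics/s4.png',cv2.resize(im[250:350,380:500],None,fx=5,fy=5,interpolation=cv2.INTER_CUBIC))"
```

```text
9.7 [0.4851 0.2513 0.0847] [-0.362  3.119  0.   ] q6 -1.451 M [-0.119  0.051  0.179] F [-0.7 -0.6  6.3] 0.014643868631776056 52.74922549724579
(np.int64(53), np.float64(-19.9)) (np.int64(29), np.float64(-44.5))
```

View pics/s4.png

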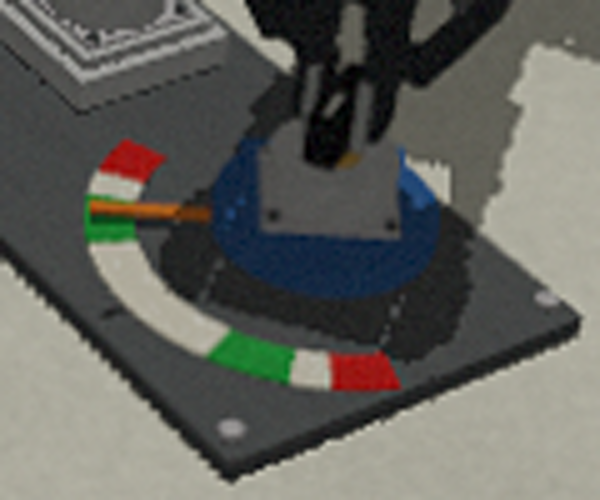

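The pointer is in the green (about −0.55 rad by picture, torque and turn count). Hold it there, then release back.

Emit:
{"api": "move_arm", "payload": {"deltas": [[[0,0,0,0,0,0.2,5],[0,0,0,0,0,0,5],[0,0,0,0,0,0,5],[0,0,0,0,0,0,5],[0,0,0,0,0,0,5],[0,0,0,0,0,0,5],[0,0,0,0,0,0,5],[0,0,0,0,0,0,5],[0,0,0,0,0,0,5],[0,0,0,0,0,0,5],[0,0,0,0,0,0,5],[0,0,0,0,0,0,5]]]}}

```text
t: 11.05
tool_pos: [0.4851, 0.2513, 0.0848]
orientation: [-0.341, 3.121, 0.0]
wrist_force: [-0.8, -1.2, 6.1]
opening: 0.0154
grasp_force: 52.7
```

Emit:
{"api": "move_arm", "payload": {"deltas": [[[0,0,0,0,0,0,5],[0,0,0,0,0,-1,5],[0,0,0,0,0,-1,5],[0,0,0,0,0,-1,5],[0,0,0,0,0,-1,5],[0,0,0,0,0,-1,5],[0,0,0,0,0,-1,5],[0,0,0,0,0,-1,5],[0,0,0,0,0,-1,5],[0,0,0,0,0,-1,5],[0,0,0,0,0,0,5]]]}}

```text
t: 12.15
tool_pos: [0.4848, 0.2508, 0.0848]
orientation: [-1.29, 2.863, -0.001]
wrist_force: [-0.5, -2.9, 7.4]
opening: 0.015
grasp_force: 52.9
```

```bash
python3 -c "
from h import *
rep();print(pointer('scene'),pointer('side'))
for n,z in (('pass_nest',.012),('reject_nest',.012)):
  for c in ('scene','side'):
    imaging.capture(c)
    for r in imaging.recognise(c,n)[:2]: print(n,c,round(r['score'],2),np.round(r['position']),px2w(c,r['position'],z)[0].round(4))
  # colour centroid of inner floor+rim
for c in ('scene','side'):
    im=imaging.capture(c); h=cv2.cvtColor(im,cv2.COLOR_BGR2HSV)
    m=cv2.inRange(h,(45,120,50),(75,255,255)); n,l,s,ce=cv2.connectedComponentsWithStats(m)
    for i in np.argsort(-s[1:,4])[:4]+1: print(c,s[i],ce[i],px2w(c,ce[i],.012)[0].round(4))
    m=np.ascontiguousarray(im[190:250,255:355] if c=='scene' else im[300:380,310:400]); cv2.imwrite('pics/n_%s.png'%c,cv2.resize(m,None,fx=4,fy=4,interpolation=cv2.INTER_CUBIC))
a=cv2.imread('pics/n_scene.png');b=cv2.imread('pics/n_side.png');o=np.zeros((320,760,3),np.uint8);o[:240,:400]=a;o[:,400:]=b;cv2.imwrite('pics/n.png',o)
"
```

```text
12.15 [0.4848 0.2508 0.0848] [-1.290e+00  2.863e+00 -1.000e-03] q6 -2.067 M [-0.387  0.165 -0.018] F [-0.5 -2.9  7.4] 0.015019996173945777 52.85971999168396
(np.int64(43), np.float64(7.6)) (np.int64(16), np.float64(-15.2))
pass_nest scene 0.66 [304. 219.] [ 0.4733 -0.2083  0.012 ]
pass_nest scene 0.25 [417. 300.] [0.5387 0.2177 0.012 ]
pass_nest side 0.78 [356. 340.] [ 0.4607 -0.2458  0.012 ]
pass_nest side 0.58 [274. 256.] [0.4719 0.1296 0.012 ]
reject_nest scene 0.6 [448. 287.] [0.4479 0.2377 0.012 ]
reject_nest scene 0.56 [238. 232.] [ 0.6401 -0.2784  0.012 ]
reject_nest side 0.79 [413. 317.] [ 0.6272 -0.2961  0.012 ]
reject_nest side 0.62 [354. 233.] [0.7251 0.0406 0.012 ]
scene [273 197  58  31 850] [300.63176471 213.35529412] [ 0.4598 -0.2357  0.012 ]
scene [422 316  17  11 111] [430.43243243 320.9009009 ] [0.5737 0.2794 0.012 ]
scene [397 289  10   9  85] [401.35294118 293.23529412] [0.5428 0.177  0.012 ]
side [325 319  57  47 543] [358.28913444 339.07550645] [ 0.4658 -0.2477  0.012 ]
side [338 331  27  24 370] [350.61081081 342.16486486] [ 0.4441 -0.2412  0.012 ]
side [267 211  10   7  44] [271.15909091 213.95454545] [0.5754 0.28   0.012 ]
side [279 233   8   7  42] [282.95238095 235.5       ] [0.545  0.1774 0.012 ]
```

View pics/n.png

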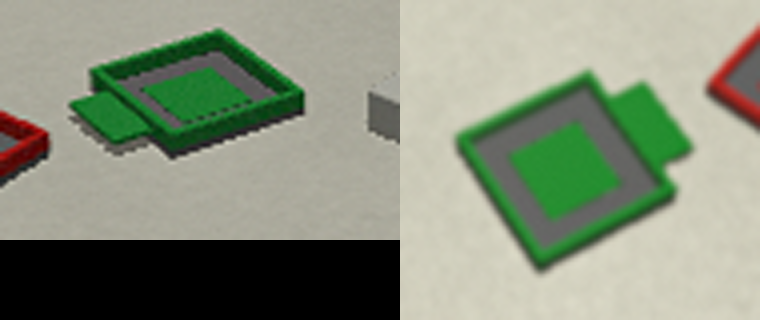

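Now lift straight out, gently at first.

Emit:
{"api": "move_arm", "payload": {"deltas": [[[0,0,-0.2,0,0,0,5],[0,0,-0.4,0,0,0,5],[0,0,-0.5,0,0,0,5],[0,0,-0.6,0,0,0,5],[0,0,-1,0,0,0,5],[0,0,-1,0,0,0,5],[0,0,-1,0,0,1,5],[0,0,-1,0,0,1,5],[0,0,0,0,0,1,5],[0,0,0,0,0,1,5],[0,0,0,0,0,1,5],[0,0,0,0,0,1,5]]]}}

```text
t: 13.95
tool_pos: [0.484, 0.2513, 0.227]
orientation: [0.66, -3.071, -0.001]
wrist_force: [-0.3, -0.4, -3.6]
opening: 0.0153
grasp_force: 51.4
```

Emit:
{"api": "move_arm", "payload": {"deltas": [[[0,0,0,0,0,1,5],[0,0,0,0,0,1,5],[0,0,0,0,0,1,5],[0,0,0,0,0,1,5],[0,0,0,0,0,1,5],[0,0,0,0,0,1,5],[0,0,0,0,0,1,5],[0,0,0,0,0,1,5],[0,0,0,0,0,1,5],[0,0,0,0,0,1,5],[0,0,0,0,0,0,5]]]}}

```text
t: 15.05
tool_pos: [0.4841, 0.2513, 0.2269]
orientation: [-0.425, -3.113, -0.001]
wrist_force: [-0.8, -0.4, -3.4]
opening: 0.0149
grasp_force: 51.4
```

```bash
python3 -c "
from h import *
rep();print(pointer('scene'),pointer('side'))
st=monitor.get_state();Rm=R.from_rotvec(st['orientation']).as_matrix()
k=np.array([(324.5,334.3),(357.5,318.8),(378,348.8),(345.5,367)]);w=px2w('side',k,.018);print(w.round(4),w.mean(0))
s=px2w('side',[350.6,342.2],.006)[0];print(s)
k=np.array([(93,72),(220,33),(303,97),(165,142)])/4+[255,190];w=px2w('scene',k,.018);print(w.round(4),w.mean(0))
print(Rm.T@(s-st['tool_pos'])/.025)
cv2.imwrite('pics/w5.png',imaging.capture('wrist'))
"
```

```text
15.05 [0.4841 0.2513 0.2269] [-4.250e-01 -3.113e+00 -1.000e-03] q6 -0.948 M [0.007 0.001 0.018] F [-0.8 -0.4 -3.4] 0.01485472978047226 51.418578028678894
(np.int64(43), np.float64(9.8)) (np.int64(19), np.float64(-13.3))
[[ 0.4052 -0.1815  0.018 ]
 [ 0.505  -0.2035  0.018 ]
 [ 0.4818 -0.3038  0.018 ]
 [ 0.3832 -0.2865  0.018 ]] [ 0.44379249 -0.24381671  0.018     ]
[ 0.44666879 -0.23895211  0.006     ]
[[ 0.4904 -0.2919  0.018 ]
 [ 0.3901 -0.2716  0.018 ]
 [ 0.4126 -0.1683  0.018 ]
 [ 0.5181 -0.19    0.018 ]] [ 0.45279939 -0.23045602  0.018     ]
[ -3.78821307 -19.30062331   8.82151791]
```

View pics/w5.png

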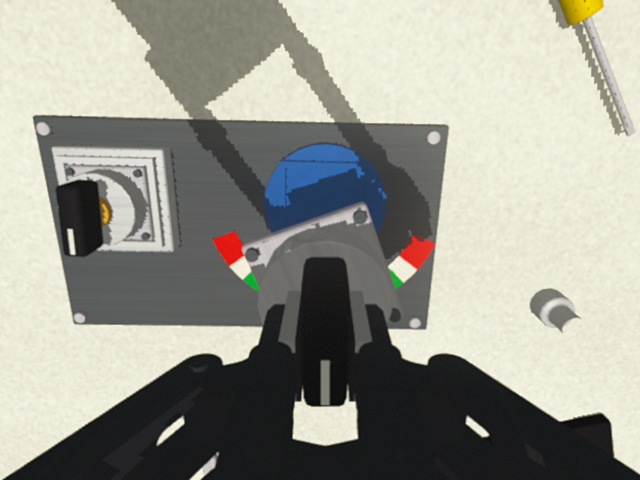

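The unit hangs upright and the pointer is back at zero, with the waiting unit untouched at (100,210). Carry it to above the green nest.

Emit:
{"api": "move_arm", "payload": {"deltas": [[[-0.19,-0.96,0,0,0,0,5],[-0.19,-0.96,0,0,0,0,5],[-0.19,-0.96,0,0,0,0,5],[-0.19,-0.96,0,0,0,0,5],[-0.19,-0.96,0,0,0,0,5],[-0.19,-0.96,0,0,0,0,5],[-0.19,-0.96,0,0,0,0,5],[-0.19,-0.96,0,0,0,0,5],[-0.19,-0.96,0,0,0,0,5],[-0.19,-0.96,0,0,0,0,5]]]}}

```text
t: 16.2
tool_pos: [0.4656, 0.0063, 0.2266]
orientation: [0.424, 3.113, 0.0]
wrist_force: [1.0, -0.4, -2.8]
opening: 0.0148
grasp_force: 51.4
```

Emit:
{"api": "move_arm", "payload": {"deltas": [[[-0.19,-0.96,0,0,0,0,5],[-0.19,-0.96,0,0,0,0,5],[-0.19,-0.96,0,0,0,0,5],[-0.19,-0.96,0,0,0,0,5],[-0.19,-0.96,0,0,0,0,5],[-0.19,-0.96,0,0,0,0,5],[-0.19,-0.96,0,0,0,0,5],[-0.19,-0.96,0,0,0,0,5],[-0.19,-0.96,0,0,0,0,5],[-0.19,-0.96,0,0,0,0,5],[0,0,0,0,0,0,5],[0,0,0,0,0,0,5]]]}}

```text
t: 17.4
tool_pos: [0.447, -0.2368, 0.2262]
orientation: [-0.427, -3.112, -0.001]
wrist_force: [-0.0, 0.6, -2.8]
opening: 0.0149
grasp_force: 51.4
```

```bash
python3 -c "
from h import *
rep()
cv2.imwrite('pics/w6.png',imaging.capture('wrist'))
"
```

```text
17.4 [ 0.447  -0.2368  0.2262] [-4.270e-01 -3.112e+00 -1.000e-03] q6 -1.924 M [ 0.004 -0.067 -0.072] F [-0.   0.6 -2.8] 0.014887236067258999 51.421959400177
```

View pics/w6.png

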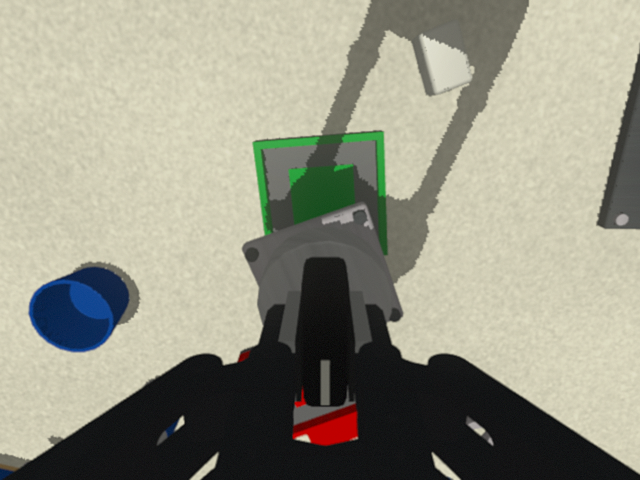

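```bash
python3 -c "
from h import *
st=monitor.get_state();Rm=R.from_rotvec(st['orientation']).as_matrix()
a,b,c=px2w('wrist',[(254,141),(383,131),(387,253)],.018,st); print(a,b,c,np.linalg.norm(b-a))
u=(b-a)/np.linalg.norm(b-a); n=np.array([u[1],-u[0],0]); ce=(a+b)/2+.053*n;print(ce, np.degrees(np.arctan2(n[1],n[0])))
p,q=px2w('wrist',[(290,170),(354,165)],.006,st);print(p,q,np.linalg.norm(q-p),(p+q)/2)
print(Rm.T@(ce-st['tool_pos'])/.025)
"
```

```text
[ 0.38385638 -0.27715282  0.018     ] [ 0.40416386 -0.17506579  0.018     ] [ 0.50710192 -0.19515057  0.018     ] 0.10408724544424444
[ 0.44599163 -0.23644964  0.018     ] -11.250600191037508
[ 0.41557753 -0.25755762  0.006     ] [ 0.42615896 -0.20373432  0.006     ] 0.05485357488558452 [ 0.42086824 -0.23064597  0.006     ]
[ 0.02805647 -0.02733418  8.32797363]
```

The green nest's centre is within 1 mm of the tool. Turn it square and lower.

Emit:
{"api": "move_arm", "payload": {"deltas": [[[0,0,0.8,0,0,1,5],[0,0,1,0,0,1,5],[0,0,1,0,0,1,5],[0,0,1,0,0,0.6,5],[0,0,1,0,0,0,5],[0,0,0.8,0,0,0,5],[0,0,0.4,0,0,0,5],[0,0,0.2,0,0,0,5],[0,0,0.1,0,0,0,5],[0,0,0.1,0,0,0,5],[0,0,0.1,0,0,0,5],[0,0,0,0,0,0,5]]]}}

```text
t: 18.65
tool_pos: [0.4473, -0.2368, 0.064]
orientation: [0.812, 3.034, -0.0]
wrist_force: [0.7, 0.3, -3.3]
opening: 0.0154
grasp_force: 51.4
```

Not yet in contact; about 3 mm remain.

Emit:
{"api": "move_arm", "payload": {"deltas": [[[0,0,0.05,0,0,0,5],[0,0,0.03,0,0,0,5],[0,0,0.03,0,0,0,5],[0,0,0,0,0,0,5]]]}}

```text
t: 19.05
tool_pos: [0.4471, -0.2367, 0.061]
orientation: [-0.812, -3.035, -0.0]
wrist_force: [0.8, 0.2, -3.4]
opening: 0.0153
grasp_force: 51.4
```

Emit:
{"api": "move_arm", "payload": {"deltas": [[[0,0,0.02,0,0,0,5],[0,0,0.02,0,0,0,5],[0,0,0,0,0,0,5]]]}}

```text
t: 19.35
tool_pos: [0.4471, -0.2368, 0.0607]
orientation: [0.812, 3.035, -0.0]
wrist_force: [-2.4, 1.2, 5.9]
opening: 0.0149
grasp_force: 52.6
```

It is on the floor now. Release and retract.

Emit:
{"api": "move_arm", "payload": {"deltas": [[[0,0,0,0,0,0,25],[0,0,0,0,0,0,40],[0,0,0,0,0,0,40],[0,0,0,0,0,0,40],[0,0,-0.3,0,0,0,40],[0,0,-0.7,0,0,0,40],[0,0,-1,0,0,0,40],[0,0,-1,0,0,0,40],[0,0,-1,0,0,0,40],[0,0,-1,0,0,0,40],[0,0,-1,0,0,0,40],[0,0,0,0,0,0,40]]]}}

```text
t: 20.55
tool_pos: [0.4491, -0.238, 0.214]
orientation: [0.81, 3.027, -0.004]
wrist_force: [0.0, -0.6, -0.1]
opening: 0.0399
grasp_force: 0.0
```

```bash
python3 -c "
from h import *
rep()
cv2.imwrite('pics/w7.png',imaging.capture('wrist'))
print(pointer('scene'))"
```

```text
20.55 [ 0.4491 -0.238   0.214 ] [ 0.81   3.027 -0.004] q6 -1.672 M [ 0.023 -0.004 -0.078] F [ 0.  -0.6 -0.1] 0.039943680162897774 0.0
(np.int64(51), np.float64(9.8))
```

View pics/w7.png

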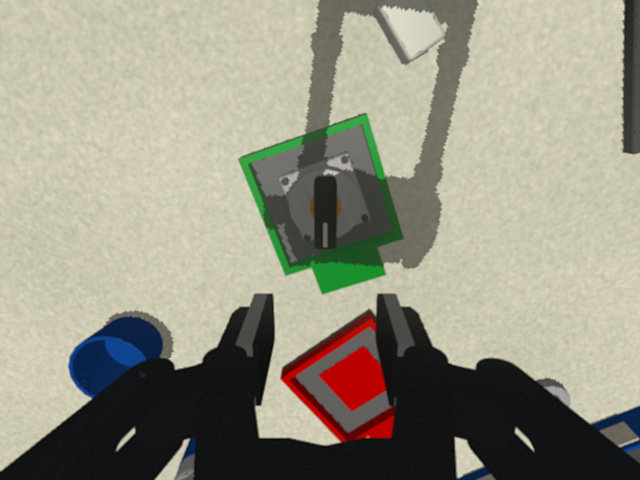

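The picture shows the unit flat in the green nest, at about (325,205), with the gripper clear.

```bash
python3 -c "
from plant import job_done
print(job_done())"
```

```text
the job is handed in; nothing more can be done
None
```

The unit gripped clockwise and spun loose counter-clockwise, so I set it flat in the green pass nest and handed the job in at about 20.6 s; note that I found the gripping side with a brief 12° clockwise probe (pointer to about −9°, short of the green) before the 76° loose turn, during which the pointer read at most about 3° off zero.

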